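# Show a specimen box's label slide to the reader

### The arm

A 6-joint arm with a two-finger parallel gripper is mounted at the origin on the work surface. World frame = base frame: x ahead of the robot, y to its left, z up, the work surface at z = 0. Lengths are in mm, angles in rad, forces in N, time in s.
With the tool pointing down it reaches from about 400 to 925 mm from the base axis. Payload 12.5 kg.
Tool frame: the origin (TCP) lies midway between the tips of the shut fingers; the grasp point (between the pads) lies 19 mm behind it; z points along the fingers, y is the line along which they close (so a half turn about z gives the same grasp; the last joint's range is limited). The gripper opens to 95 mm and grips with 3 to 60 N. Pads are 20 mm wide; open, the fingers measure 119 mm over their backs; the gripper's body (75 mm by 180 mm) begins 59 mm behind the grasp point.
Start: joints at [1.185, 0.491, 1.559, -0, 1.092, -0.106], TCP at [172.585, 600.717, 214.661] pointing down, gripper open.
Joint ranges: [-3.1, 3.1], [-0.84, 2.19], [0.05, 2.79], [-1.13, 4.28], [0.06, 2.93], [-2.69, 2.69]. Speed limits (rad/s): [2.22, 2.22, 2.79, 3.14, 3.14, 3.14].

### API

Orientations are given as [roll, pitch, yaw] about the fixed x, y, z axes, in that order (R = Rz(yaw) Ry(pitch) Rx(roll)).
In Python, from cell import env gives the robot as it stands.
- The arm moves only by the tool carry_out, never from a script. Its argument "series" is a list of rows, each a list of 4 numbers: the shift along the world's x, y, z normalised to -1 to 1, where 1 is 5 cm, then the turn about the world's z normalised to -1 to 1, where 1 is 6 degrees. In form: [[x, y, z, turn], ...]. A call has exactly 5 rows; each row shifts and turns the commanded pose from where the row before left it; what a row does not reach is not made up. A row lasts 1/10 s, in which the tool goes at most 50 mm and 8.59 degrees, less where a joint would pass 70% of its speed; a pose out of reach is approached as far as the arm can. A call with a number of a shift or a turn outside -1 to 1 is refused whole. A call with a gripper value outside its range is refused whole. "fingers" is the closure, from -1 (fully open) to 1 (shut), set as the call begins (left out, the last holds). The fingers move at their own pace and stop on an object; the grip force is fixed at half the most. Time passes only in rows, so rows that do not move let the fingers close, or fill a call up. It gives the time, the measured TCP pose, the force, the opening and the grip force at its end, in the units of the state.
- env.state(): the state, without advancing time (a new reading comes with each control period).
- env.read_camera(name): name is "scene" or "top"; returns the picture (480x640x3 uint8, red, green, blue); there is no depth.
- env.calibration(name): a dict with "K" (3x3 intrinsics, pixels), "pose" (4x4, takes a point from camera to world coordinates). Camera axes: x right, y down, z forward; pixel columns grow to the right and rows downward; lengths in mm; the calibration is good to about 2 mm. A picture is of the moment at which its call begins. calibration takes no time and is no camera call.
- env.job_done(): hands the job in; it is judged then, once.
Trained networks look in the newest picture that a camera, given by its name, has taken for a name from the list of things; names that differ only in an ending like _2 or _b are one class to them, and where a whole thing is asked for, a point or a joint stands for the part that bears it (a point fixed in the world has none). Each returns a list of dicts, best first, with "conf" (0 to 1); they miss things now and then, are a little off and sometimes report something else, mostly with a low value. They report only what shows in the picture. A call takes as long as a camera call.
- env.look_for(camera, label): "position" ([row, column] as shares, 0 to 1, of the picture: columns of its width, rows of its height, amid what is visible of it).
The state is a dict: "t": time; "joints": joint angles; "qvel": joint speeds; "tau": joint torques, N m; "eef_pos": TCP position; "tcp_rot": TCP orientation; "ft_force": force on the tool from outside, world axes, zero at the start; "moment": the same for the moment, N m; "opening": opening from 0.0 (shut) to 1.0 (fully open); "grip_force": force on a finger pad.
Only numpy, scipy, OpenCV 4.12 (cv2) and the standard library are available. Lean on these libraries where they do the work, as an engineer would, in place of code of your own. Each camera call takes 0.05 s, during which the arm holds its last target. There are 200 camera calls.

### The job

Pull the label slide of the box with the orange butterflies all the way out to its stop and hold it there for two seconds so the desk reader can read its label. Then ease it back fully home without letting it snap, and let go. Leave the blue butterflies' slide shut and do not disturb the loose things on the desk.

Things in the scene. Friction and masses are not known exactly. Their poses are not given: they have to be found in the camera images.
- orange_box: specimen box fixed to the desk, 180 (x) x 160 (y) x 68 mm high: black base 30 mm high under a white open tray of nine orange butterflies. Origin at the centre of its underside, z up, x away from its front face (at x = -90 mm), out of which a flat label slide is pulled towards -x
- orange_grip (a point): on the red upright grip of the orange box's slide: a plate 16 mm thick (x), 40 wide (y), top 74 mm above the desk. Point: mid thickness and width, 55 mm above the desk. Slide home: 142 mm in front of the box's origin, 44 mm free between grip and box face. Axes as the box's; pull along -x. Behind it only the flat blade, 80 mm wide, its top 16 mm above the desk
- orange_slide (a joint): how far the orange box's label slide is out (m): 0 home, 0.080 at its stop. A spring pulls it home, about 2 N at home rising to about 7 N at the stop. Let go when far out it snaps back; let go in the last 10 mm it goes home softly by itself. The slide weighs 0.2 kg
- blue_box: specimen box fixed to the desk, 180 (x) x 160 (y) x 68 mm high: black base 30 mm high under a white open tray of nine blue butterflies. Origin at the centre of its underside, z up, x away from its front face (at x = -90 mm), out of which a flat label slide is pulled towards -x; not to be used
- blue_grip (a point): on the red upright grip of the blue box's slide: a plate 16 mm thick (x), 40 wide (y), top 74 mm above the desk. Point: mid thickness and width, 55 mm above the desk. Slide home: 142 mm in front of the box's origin, 44 mm free between grip and box face. Axes as the box's; pull along -x. Behind it only the flat blade, 80 mm wide, its top 16 mm above the desk; not to be used
- blue_slide (a joint): how far the blue box's label slide is out (m): 0 home, 0.080 at its stop. A spring pulls it home, about 2 N at home rising to about 7 N at the stop. Let go when far out it snaps back; let go in the last 10 mm it goes home softly by itself. The slide weighs 0.2 kg
- magnifier: hand lens lying flat, 128 mm long overall, 56 mm across the ring, 8 mm high, between the pull lanes of the two boxes (loose; leave where it is). Origin at the centre of its underside
- pin_jar: small amber jar with a black cap, 48 mm across, 65 mm tall, standing between the two slide grips (loose; leave where it is). Origin at the centre of its underside
- mouse: black computer mouse, 105 x 60 x 33 mm (loose; leave where it is). Origin at the centre of its underside
- mug: blue ceramic mug, 80 mm across, 95 mm tall (loose; leave where it is). Origin at the centre of its underside
- spray_bottle: clear closed bottle with green cap, 60 mm across, 150 mm tall (loose; leave where it is). Origin at the centre of its underside
- forceps: steel forceps lying flat, 130 mm long, 6 mm high (loose; leave where it is). Origin at the centre of its underside

How it is judged (in metres and radians):
On the way, in this order (a step that is already met when the one before it is completed fails the run):
1. the orange box's label slide is out at its stop (at least 74 of 80 mm) and kept there for at least 1.5 s (value of joint orange_slide above 0.074 m), for 1.5 s.
2. the slide is back home (within 5 mm) (value of joint orange_slide below 0.005 m), for 0.2 s.
At the end, for the whole second after the job is handed in: Both label slides are home (within 5 mm) and every loose thing is within 30 mm of where it started (value of joint each of orange_slide, blue_slide below 0.005 m and distance of each of magnifier, pin_jar, mouse, mug, spray_bottle, forceps from where it was at the start of the episode below 0.03 m); the robot touches nothing.
It fails at once if the slide snaps back home (faster than 0.4 m/s) (velocity of joint orange_slide below -0.4 m/s).
It fails at once if the blue box's slide is pulled (more than 10 mm) (value of joint blue_slide above 0.01 m).
It fails at once if a loose thing is shifted by more than 30 mm or tipped by more than 30 degrees (distance of any of magnifier, pin_jar, mouse, mug, spray_bottle, forceps from where it was at the start of the episode above 0.03 m or angle between any of magnifier, pin_jar, mouse, mug, spray_bottle, forceps's own z axis and vertical above 0.52 rad).
It also fails if it takes over 38 s, if anything falls off the work surface, if the arm or the gripper's body presses on something with over 40 N, if the wrist force passes 120 N, or if a joint passes its speed limit or range.

## Working session

There is one attempt and no reset: what is moved stays moved. The work goes in short steps, Python scripts to look and compute and a tool call to move; the robot and the scene stay as the last step left them, time stands still between calls to the robot, and variables do not carry over. Pictures are saved under pics/ and viewed, at most 10 in all, crops included, and the job is handed in when it is done.

Besides the shell and the picture viewer there is one more tool, called after ">>>" in YAML: its name, and indented under it one key for each argument. carry_out: Moves the arm, as the interface text tells. Its arguments: {"type":"object","properties":{"series":{"type":"array","items":{"type":"array","items":{"type":"number","minimum":-1,"maximum":1}}},"fingers":{"type":"number"}},"required":["series"]}

```bash
mkdir -p pics
python3 - <<'E'
from cell import env
import cv2,numpy as np
for c in ("scene","top"):
    im=env.read_camera(c); cv2.imwrite(f"pics/{c}0.png",im[:,:,::-1])
    k=env.calibration(c); print(c,np.round(k["K"],1).tolist(),np.round(k["pose"],3).tolist())
    for l in ("orange_grip","blue_grip","orange_box","blue_box","pin_jar","magnifier"):
        print(l,[(round(d["position"][1]*640),round(d["position"][0]*480),round(d["conf"],2)) for d in env.look_for(c,l)])
s=env.state();print(s["t"],s["eef_pos"],s["tcp_rot"],s["opening"])
E
```

```text
scene [[558.6, 0.0, 323.2], [0.0, 558.6, 238.7], [0.0, 0.0, 1.0]] [[0.476, 0.72, -0.505, 1382.994], [0.88, -0.384, 0.282, -506.284], [0.009, -0.578, -0.816, 1364.854], [0.0, 0.0, 0.0, 1.0]]
orange_grip [(271, 276, 0.62)]
blue_grip [(378, 221, 0.66)]
orange_box [(300, 307, 0.69)]
blue_box [(405, 251, 0.83), (334, 232, 0.67), (379, 220, 0.22)]
pin_jar [(349, 251, 0.64), (161, 292, 0.28)]
magnifier [(334, 229, 0.87), (381, 221, 0.26)]
top [[555.9, 0.0, 320.1], [0.0, 555.9, 232.1], [0.0, 0.0, 1.0]] [[-0.03, -0.992, 0.121, 421.542], [-1.0, 0.029, -0.01, -34.31], [0.006, -0.121, -0.993, 1475.695], [0.0, 0.0, 0.0, 1.0]]
orange_grip [(390, 223, 0.62)]
blue_grip [(248, 240, 0.65)]
orange_box [(383, 181, 0.61)]
blue_box [(247, 196, 0.97)]
pin_jar [(302, 220, 0.51), (390, 224, 0.43)]
magnifier [(296, 260, 0.88)]
0.7 [172.56187489 600.70485822 214.67652067] [3.14151038e+00 1.76707105e-05 2.86182907e+00] 1.0043430476928072
```

View pics/top0.png

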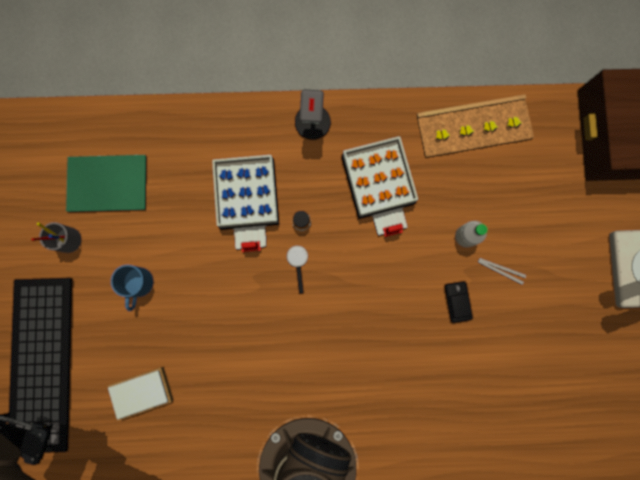

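View pics/scene0.png

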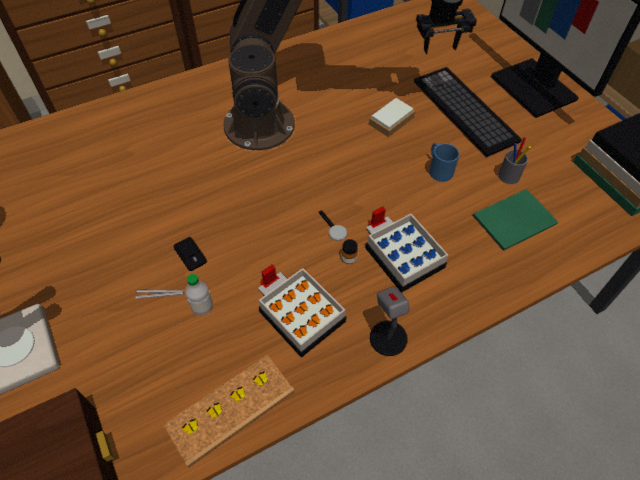

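The top view shows the orange box centred near (380,178), turned, with its red grip near (393,230). The jar is at (301,220), the magnifier at (298,265), the bottle at (471,235) and the blue grip at (250,245). The scene view agrees, with the orange grip at (269,277). Next I'll measure the grip and the box yaw.

```bash
cat > h.py <<'E'
import cv2,numpy as np
from cell import env
def toz(c,uv,z):
    k=env.calibration(c);P=np.array(k["pose"]);K=np.array(k["K"])
    d=P[:3,:3]@np.linalg.solve(K,[uv[0],uv[1],1]);o=P[:3,3]
    return o+d*(z-o[2])/d[2]
def proj(c,p):
    k=env.calibration(c);P=np.array(k["pose"]);q=np.array(k["K"])@(P[:3,:3].T@(np.array(p)-P[:3,3]));return q[:2]/q[2]
def red(c,near):
    im=env.read_camera(c).astype(int);m=((im[...,0]>90)&(im[...,1]<45)&(im[...,2]<50)).astype(np.uint8)
    n,l,s,ce=cv2.connectedComponentsWithStats(m)
    i=min((i for i in range(1,n) if s[i,4]>15),key=lambda i:np.hypot(*(ce[i]-near)))
    return im,l==i,ce[i],s[i]
E
python3 - <<'E'
from h import *
im=None
for c,n in(("top",(393,230)),("scene",(269,277))):
    im,m,ce,s=red(c,n); print(c,ce,s,toz(c,ce,55))
    if c=="top":
        ys,xs=np.nonzero(m); pts=np.array([toz(c,p,74)[:2] for p in zip(xs,ys)],np.float32);print("grip rect@74",cv2.minAreaRect(pts))
        w=((im.min(2)>110)).astype(np.uint8); w[:,:325]=0;w[:,435:]=0;w[:125]=0;w[217:]=0
        w=cv2.morphologyEx(w,cv2.MORPH_OPEN,np.ones((2,2),np.uint8))
        k,l,st,ct=cv2.connectedComponentsWithStats(w);i=1+np.argmax(st[1:,4])
        ys,xs=np.nonzero(l==i);pts=np.array([toz(c,p,68)[:2] for p in zip(xs,ys)],np.float32);r=cv2.minAreaRect(pts);print("tray",r)
        big=im.astype(np.uint8)[120:270,230:500,::-1]
        cv2.imwrite("pics/t1.png",cv2.resize(big,(800,444),interpolation=cv2.INTER_CUBIC))
    else: cv2.imwrite("pics/s1.png",cv2.resize(im.astype(np.uint8)[180:360,220:420,::-1],(660,594),interpolation=cv2.INTER_CUBIC))
for c,l in(("top","pin_jar"),("top","magnifier"),("top","spray_bottle")):
    print(l,[toz(c,(d["position"][1]*640,d["position"][0]*480),20).round() for d in env.look_for(c,l)[:1]])
E
```

```text
top [393.64210526 229.54736842] [384 225  19  13  95] [ 595.33019514 -238.14373595   55.        ]
grip rect@74 ((590.1495361328125, -232.71815490722656), (21.041711807250977, 48.46104431152344), 13.276576042175293)
tray ((734.9188232421875, -210.2632598876953), (173.50619506835938, 153.7198944091797), 13.023147583007812)
scene [268.625      275.17391304] [260 265  18  22 184] [ 610.09718523 -244.57139112   55.        ]
pin_jar [array([633.,  -0.,  20.])]
magnifier [array([519.,  14.,  20.])]
spray_bottle []
```

View pics/t1.png

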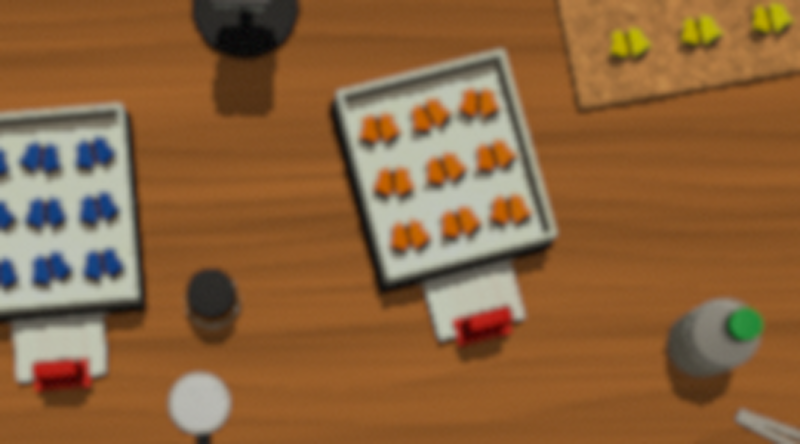

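The box yaw is about 13° and the grip is near (598,-241). The gap between grip and box is 44 mm, so fully open fingers won't fit. I'll pre-close to about 50 mm and set the tool yaw to 103°.

>>> carry_out:
  series:
    - [0.4, -0.53, 0, -0.68]
    - [0.41, -0.53, 0, -0.68]
    - [0.41, -0.53, 0, -0.68]
    - [0.41, -0.53, 0, -0.68]
    - [0.41, -0.53, 0, -0.68]
  fingers: -0.05

```text
t: 1.45
eef_pos: [275.2, 467.1, 214.8]
tcp_rot: [3.141, 0.0, 2.503]
ft_force: [-0.2, 0.7, 0.5]
opening: 0.635
grip_force: 0.0
```

>>> carry_out:
  series:
    - [0.41, -0.53, 0, -0.68]
    - [0.41, -0.53, 0, -0.68]
    - [0.41, -0.53, 0, -0.68]
    - [0.41, -0.53, 0, -0.68]
    - [0.41, -0.53, 0, -0.68]

```text
t: 1.95
eef_pos: [377.8, 334.6, 214.8]
tcp_rot: [3.141, 0.0, 2.147]
ft_force: [1.1, 0.6, -0.5]
opening: 0.521
grip_force: 0.0
```

>>> carry_out:
  series:
    - [0.41, -0.53, 0, -0.68]
    - [0.41, -0.53, 0, -0.68]
    - [0.41, -0.53, 0, -0.68]
    - [0.41, -0.53, 0, -0.68]
    - [0.41, -0.53, 0, -0.68]

```text
t: 2.45
eef_pos: [480.3, 202.0, 214.8]
tcp_rot: [3.141, -0.0, 1.791]
ft_force: [0.4, 0.3, 0.5]
opening: 0.528
grip_force: 0.0
```

>>> carry_out:
  series:
    - [0.16, -0.59, 0, 0]
    - [0.16, -0.59, 0, 0]
    - [0.16, -0.59, 0, 0]
    - [0.16, -0.59, 0, 0]
    - [0.16, -0.59, 0, 0]

```text
t: 2.95
eef_pos: [519.8, 54.4, 214.8]
tcp_rot: [3.141, 0.0, 1.794]
ft_force: [1.1, 0.7, -0.2]
opening: 0.525
grip_force: 0.0
```

>>> carry_out:
  series:
    - [0.16, -0.59, 0, 0]
    - [0.16, -0.59, 0, 0]
    - [0.16, -0.59, 0, 0]
    - [0.16, -0.59, 0, 0]
    - [0.16, -0.59, 0, 0]

```text
t: 3.45
eef_pos: [559.8, -93.1, 214.8]
tcp_rot: [3.141, 0.0, 1.794]
ft_force: [-0.0, 0.6, -0.3]
opening: 0.524
grip_force: 0.0
```

>>> carry_out:
  series:
    - [0.16, -0.59, 0, 0]
    - [0.16, -0.59, 0, 0]
    - [0.16, -0.59, 0, 0]
    - [0.16, -0.59, 0, 0]
    - [0.16, -0.59, 0, 0]

```text
t: 3.95
eef_pos: [599.8, -240.6, 214.7]
tcp_rot: [3.141, 0.0, 1.794]
ft_force: [0.0, -0.2, 0.1]
opening: 0.525
grip_force: 0.0
```

>>> carry_out:
  series:
    - [0, 0, -0.5, 0]
    - [0, 0, -0.5, 0]
    - [0, 0, -0.5, 0]
    - [0, 0, -0.5, 0]
    - [0, 0, -0.1, 0]

```text
t: 4.45
eef_pos: [598.5, -238.8, 107.0]
tcp_rot: [-3.138, -0.003, 1.794]
ft_force: [0.1, -0.0, -0.6]
opening: 0.524
grip_force: 0.0
```

Run:
```python
from h import *
im=env.read_camera("scene");cv2.imwrite("pics/s2.png",cv2.resize(im[170:370,170:390,::-1],(660,600),interpolation=cv2.INTER_CUBIC))
s=env.state();print(s["eef_pos"],s["tcp_rot"],s["ft_force"],s["joints"])
for g in((598,-241,55),(598,-241,74),tuple(s["eef_pos"])):print(proj("scene",g),(proj("scene",g)-[170,170])*3)
```

```text
[ 598.90458611 -238.96889834  107.82894434] [-3.13929183e+00 -2.04290697e-03  1.79355772e+00] [ 0.39809085  0.13172981 -0.10268208] [-4.82058154e-01  6.34043916e-01  1.60928456e+00  8.34555366e-05
  9.01340373e-01 -7.04873791e-01]
[267.9286059  271.34770848] [293.7858177  304.04312544]
[267.43125171 267.65510522] [292.29375512 292.96531567]
[267.35186448 260.84190477] [292.05559344 272.5257143 ]
```

View pics/s2.png

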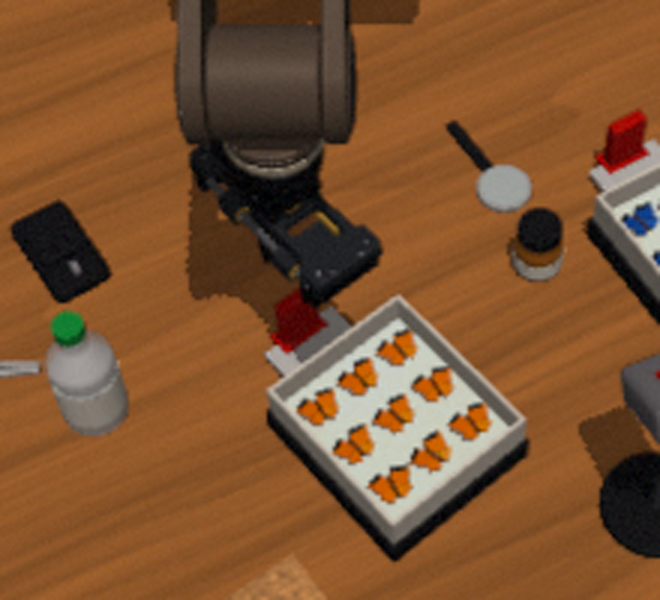

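The fingers straddle the grip, seen in the crop near (300,322), and both cameras put the grip within a few mm of the tool position. Descending to TCP z of about 36.

>>> carry_out:
  series:
    - [0, -0.01, -0.3, 0]
    - [0, -0.01, -0.3, 0]
    - [0, -0.01, -0.3, 0]
    - [0, 0, -0.3, 0]
    - [0, 0, -0.2, 0]

```text
t: 5.0
eef_pos: [599.2, -240.6, 38.0]
tcp_rot: [-3.141, -0.001, 1.794]
ft_force: [0.3, 0.1, -0.3]
opening: 0.527
grip_force: 0.0
```

Run:
```python
from h import *
for c,n in(("top",(393,230)),("scene",(269,277))):
    im=env.read_camera(c)
    y,x=(190,350) if c=="top" else (210,210)
    cv2.imwrite(f"pics/{c}3.png",cv2.resize(im[y:y+100,x:x+130,::-1],(650,500),interpolation=cv2.INTER_CUBIC))
s=env.state();print(s["eef_pos"],s["ft_force"])
```

```text
[ 598.95680294 -240.4598947    37.85777299] [ 0.41304844 -0.06436023  0.29271012]
```

View pics/scene3.png

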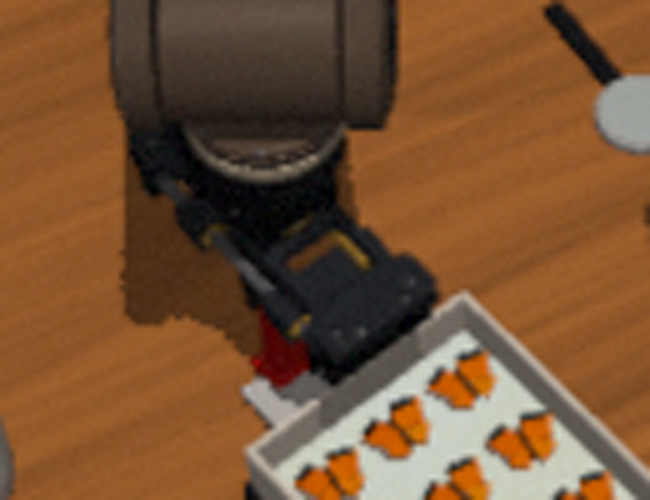

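Run:
```python
from h import *
a=np.radians(13);u=np.array([np.cos(a),np.sin(a),0]);v=np.array([-np.sin(a),np.cos(a),0])
t=np.array([599,-240.5,0])
for n,p in(("fingertip",t+37*u+[0,0,38]),("finger60",t+37*u+[0,0,70]),("plate -w top",[*(t+8*u-20*v)[:2],74]),("plate +w top",[*(t+8*u+20*v)[:2],74]),("plate -w bot",[*(t+8*u-20*v)[:2],16]),("blade face corner -",[*(t-40*v)[:2],16]),("tray front -y",[*(t+52*u-80*v)[:2],68]),("tray front +y",[*(t+52*u+80*v)[:2],68])):
    q=proj("scene",p);print(n,q.round(1),((q-[210,210])*5).round())
im=cv2.imread("pics/scene0.png")[:,:,::-1].astype(int)
m=(im[...,0]>90)&(im[...,1]<45)&(im[...,2]<50);m[:, :240]=0;m[:,300:]=0
ys,xs=np.nonzero(m);i=[xs.argmin(),xs.argmax(),ys.argmin(),ys.argmax()];print([((xs[j]-210)*5,(ys[j]-210)*5) for j in i])
```

```text
fingertip [277.  283.4] [335. 367.]
finger60 [276.3 277.4] [332. 337.]
plate -w top [263.8 273.8] [269. 319.]
plate +w top [275.3 265.7] [327. 278.]
plate -w bot [265.4 284.8] [277. 374.]
blade face corner - [257.9 287. ] [240. 385.]
tray front -y [256.2 298.5] [231. 442.]
tray front +y [302.5 264.9] [463. 275.]
[(np.int64(250), np.int64(360)), (np.int64(335), np.int64(335)), (np.int64(305), np.int64(275)), (np.int64(330), np.int64(480))]
```

View pics/top3.png

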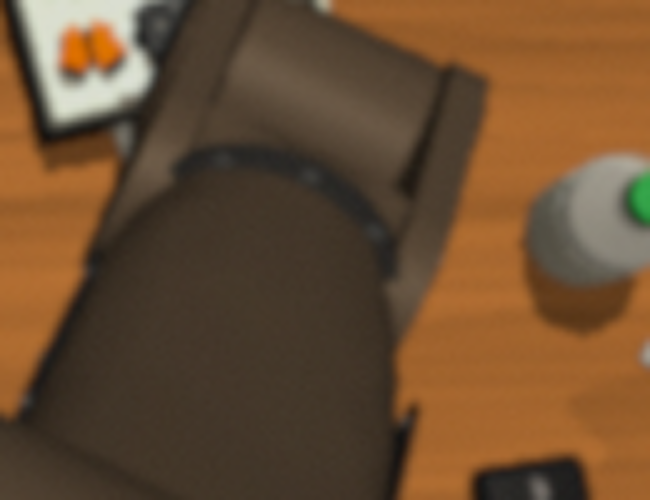

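The dark block near (385,345) is the gripper body hiding the finger. The blade corner matches my prediction within about 1 px (original scale), so I'll close.

>>> carry_out:
  series:
    - [0, 0, 0, 0]
    - [0, 0, 0, 0]
    - [0, 0, 0, 0]
    - [0, 0, 0, 0]
    - [0, 0, 0, 0]
  fingers: 1

```text
t: 5.6
eef_pos: [599.7, -240.8, 40.0]
tcp_rot: [3.141, 0.0, 1.794]
ft_force: [3.0, 1.1, 1.0]
opening: 0.166
grip_force: 30.0
```

>>> carry_out:
  series:
    - [0, 0, 0, 0]
    - [0, 0, 0, 0]
    - [0, 0, 0, 0]
    - [0, 0, 0, 0]
    - [0, 0, 0, 0]

```text
t: 6.1
eef_pos: [599.9, -240.8, 40.0]
tcp_rot: [3.141, 0.0, 1.794]
ft_force: [1.2, 1.8, 4.4]
opening: 0.168
grip_force: 30.0
```

Gripped: the opening is 16 mm, which matches the plate. Pulling along the box's -x.

>>> carry_out:
  series:
    - [-0.1, -0.023, 0, 0]
    - [-0.1, -0.023, 0, 0]
    - [-0.1, -0.023, 0, 0]
    - [-0.1, -0.023, 0, 0]
    - [-0.1, -0.023, 0, 0]

```text
t: 6.6
eef_pos: [574.6, -246.7, 39.9]
tcp_rot: [3.141, 0.001, 1.794]
ft_force: [3.5, 1.6, 4.9]
opening: 0.171
grip_force: 30.0
```

>>> carry_out:
  series:
    - [-0.1, -0.023, 0, 0]
    - [-0.1, -0.023, 0, 0]
    - [-0.1, -0.023, 0, 0]
    - [-0.1, -0.023, 0, 0]
    - [-0.1, -0.023, 0, 0]

```text
t: 7.1
eef_pos: [549.7, -252.5, 39.9]
tcp_rot: [3.14, 0.001, 1.794]
ft_force: [5.2, 2.1, 4.5]
opening: 0.169
grip_force: 30.0
```

>>> carry_out:
  series:
    - [-0.1, -0.023, 0, 0]
    - [-0.1, -0.023, 0, 0]
    - [-0.1, -0.023, 0, 0]
    - [-0.1, -0.023, 0, 0]
    - [-0.08, -0.018, 0, 0]

```text
t: 7.6
eef_pos: [525.8, -258.0, 39.9]
tcp_rot: [3.14, 0.001, 1.794]
ft_force: [6.9, 2.4, 3.5]
opening: 0.166
grip_force: 30.0
```

>>> carry_out:
  series:
    - [-0.02, -0.005, 0, 0]
    - [-0.02, -0.005, 0, 0]
    - [0, 0, 0, 0]
    - [0, 0, 0, 0]
    - [0, 0, 0, 0]

```text
t: 8.1
eef_pos: [524.0, -258.5, 39.9]
tcp_rot: [3.14, 0.001, 1.794]
ft_force: [5.5, 2.7, 4.5]
opening: 0.169
grip_force: 30.0
```

>>> carry_out:
  series:
    - [-0.02, -0.005, 0, 0]
    - [-0.02, -0.005, 0, 0]
    - [0, 0, 0, 0]
    - [0, 0, 0, 0]
    - [0, 0, 0, 0]

```text
t: 8.6
eef_pos: [522.0, -258.9, 39.9]
tcp_rot: [3.14, 0.001, 1.794]
ft_force: [6.0, 1.8, 4.5]
opening: 0.164
grip_force: 30.0
```

>>> carry_out:
  series:
    - [-0.02, -0.005, 0, 0]
    - [-0.02, -0.005, 0, 0]
    - [0, 0, 0, 0]
    - [0, 0, 0, 0]
    - [0, 0, 0, 0]

```text
t: 9.1
eef_pos: [521.9, -259.1, 40.0]
tcp_rot: [3.137, 0.002, 1.793]
ft_force: [18.3, 8.2, 0.3]
opening: 0.163
grip_force: 30.0
```

Run:
```python
from h import *
im=env.read_camera("scene");cv2.imwrite("pics/s4.png",cv2.resize(im[200:330,200:340,::-1],(640,594),interpolation=cv2.INTER_CUBIC))
s=env.state();print(s["eef_pos"],s["ft_force"],s["moment"])
```

```text
[ 521.85764193 -259.03389635   39.93839844] [18.39323543  8.26064191 -0.40930849] [ 1.39408097 -2.53423706  0.2323319 ]
```

View pics/s4.png

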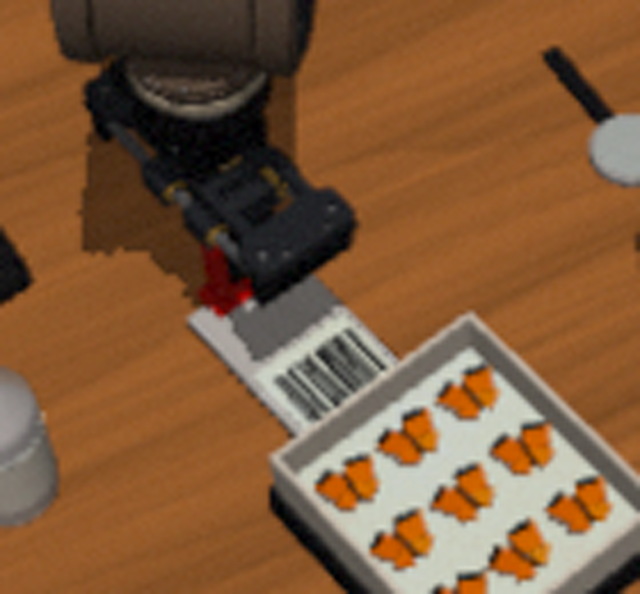

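The slide is at its stop. The force jumped to about 20 N and the barcode shows at (330,375) in the crop. Holding for more than 2 s.

>>> carry_out:
  series:
    - [0, 0, 0, 0]
    - [0, 0, 0, 0]
    - [0, 0, 0, 0]
    - [0, 0, 0, 0]
    - [0, 0, 0, 0]

```text
t: 9.65
eef_pos: [521.9, -259.0, 39.9]
tcp_rot: [3.137, 0.002, 1.793]
ft_force: [18.5, 7.4, -0.0]
opening: 0.17
grip_force: 30.0
```

>>> carry_out:
  series:
    - [0, 0, 0, 0]
    - [0, 0, 0, 0]
    - [0, 0, 0, 0]
    - [0, 0, 0, 0]
    - [0, 0, 0, 0]

```text
t: 10.15
eef_pos: [521.9, -259.0, 39.9]
tcp_rot: [3.137, 0.002, 1.793]
ft_force: [18.2, 7.4, -0.9]
opening: 0.172
grip_force: 30.0
```

>>> carry_out:
  series:
    - [0, 0, 0, 0]
    - [0, 0, 0, 0]
    - [0, 0, 0, 0]
    - [0, 0, 0, 0]
    - [0, 0, 0, 0]

```text
t: 10.65
eef_pos: [521.8, -259.0, 39.9]
tcp_rot: [3.137, 0.002, 1.793]
ft_force: [18.2, 8.1, -0.3]
opening: 0.165
grip_force: 30.0
```

>>> carry_out:
  series:
    - [0, 0, 0, 0]
    - [0, 0, 0, 0]
    - [0, 0, 0, 0]
    - [0, 0, 0, 0]
    - [0, 0, 0, 0]

```text
t: 11.15
eef_pos: [521.9, -259.0, 39.9]
tcp_rot: [3.137, 0.002, 1.793]
ft_force: [18.7, 7.4, -1.5]
opening: 0.164
grip_force: 30.0
```

>>> carry_out:
  series:
    - [0.1, 0.023, 0, 0]
    - [0.1, 0.023, 0, 0]
    - [0.1, 0.023, 0, 0]
    - [0.1, 0.023, 0, 0]
    - [0.1, 0.023, 0, 0]

```text
t: 11.65
eef_pos: [545.0, -253.6, 39.9]
tcp_rot: [3.141, 0.001, 1.794]
ft_force: [5.3, 2.4, 4.9]
opening: 0.166
grip_force: 30.0
```

>>> carry_out:
  series:
    - [0.1, 0.023, 0, 0]
    - [0.1, 0.023, 0, 0]
    - [0.1, 0.023, 0, 0]
    - [0.1, 0.023, 0, 0]
    - [0.1, 0.023, 0, 0]

```text
t: 12.15
eef_pos: [569.8, -247.8, 39.9]
tcp_rot: [3.141, 0.0, 1.794]
ft_force: [2.8, 2.9, 6.3]
opening: 0.167
grip_force: 30.0
```

>>> carry_out:
  series:
    - [0.1, 0.023, 0, 0]
    - [0.1, 0.023, 0, 0]
    - [0.1, 0.023, 0, 0]
    - [0.1, 0.023, 0, 0]
    - [0.08, 0.018, 0, 0]

```text
t: 12.65
eef_pos: [593.7, -242.2, 40.0]
tcp_rot: [3.141, 0.0, 1.794]
ft_force: [1.2, 2.5, 6.3]
opening: 0.17
grip_force: 30.0
```

Another 6 mm takes it home. Then I'll ease off and open partway, to about 50 mm.

>>> carry_out:
  series:
    - [0.04, 0.009, 0, 0]
    - [0.04, 0.009, 0, 0]
    - [0.03, 0.007, 0, 0]
    - [0.015, 0.003, 0, 0]
    - [0, 0, 0, 0]

```text
t: 13.15
eef_pos: [599.7, -240.8, 39.9]
tcp_rot: [3.141, 0.0, 1.794]
ft_force: [2.5, 3.0, 7.5]
opening: 0.169
grip_force: 30.0
```

>>> carry_out:
  series:
    - [0, 0, 0, 0]
    - [0, 0, 0, 0]
    - [0, 0, 0, 0]
    - [0, 0, 0, 0]
    - [0, 0, 0, 0]
  fingers: -0.05

```text
t: 13.65
eef_pos: [599.6, -240.9, 39.5]
tcp_rot: [-3.141, -0.0, 1.794]
ft_force: [0.6, 0.7, 0.1]
opening: 0.504
grip_force: 0.0
```

>>> carry_out:
  series:
    - [0, 0, 0, 0]
    - [0, 0, 0, 0]
    - [0, 0, 0, 0]
    - [0, 0, 0, 0]
    - [0, 0, 0, 0]

```text
t: 14.15
eef_pos: [599.8, -240.9, 39.7]
tcp_rot: [3.142, -0.0, 1.794]
ft_force: [0.0, 0.1, -0.3]
opening: 0.529
grip_force: 0.0
```

>>> carry_out:
  series:
    - [0, 0, 0.3, 0]
    - [0, 0, 0.4, 0]
    - [0, 0, 0.5, 0]
    - [0, 0, 0.5, 0]
    - [0, 0, 0.5, 0]

```text
t: 14.65
eef_pos: [599.8, -240.9, 151.9]
tcp_rot: [3.141, 0.001, 1.794]
ft_force: [-0.5, -0.0, -0.5]
opening: 0.525
grip_force: 0.0
```

>>> carry_out:
  series:
    - [-0.3, 0.2, 0.3, 0]
    - [-0.5, 0.2, 0, 0]
    - [-0.5, 0.2, 0, 0]
    - [-0.5, 0.2, 0, 0]
    - [0, 0, 0, 0]

```text
t: 15.15
eef_pos: [507.6, -199.8, 166.0]
tcp_rot: [-3.141, -0.0, 1.794]
ft_force: [0.3, -0.7, -0.7]
opening: 0.526
grip_force: 0.0
```

Run:
```python
from h import *
im,m,ce,s=red("scene",(269,277));print(ce,s)
cv2.imwrite("pics/s5.png",im.astype(np.uint8)[:,:,::-1])
s=env.state();print(s["t"],s["eef_pos"],s["ft_force"])
```

```text
[268.63478261 275.69130435] [260 265  18  22 230]
15.2 [ 509.33010003 -200.63738697  166.13777474] [-0.34237745 -0.57870344 -0.26359045]
```

View pics/s5.png

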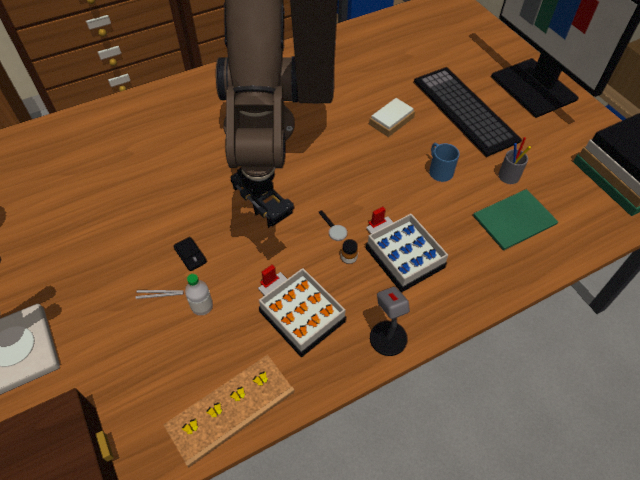

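The orange grip is back at (269,276), the same blob box as at the start. The loose things and the blue slide have not moved, and the arm is clear. Handing in.

```bash
python3 -c "
from cell import env
print(env.job_done())"
```

```text
the job is handed in; nothing more can be done
None
```

I pulled the orange slide to its stop, held it there for about 2 s, eased it home and let go; the last picture shows the blue slide shut and the loose things where they were, and the job is handed in (no verdict was returned).

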